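# Hold a spring clip gaping over the green order card

### The job

Squeeze the red spring clip open on its little rack, lift it off, and lower it wide open over the middle of the green card's top edge, so that the edge is well inside the gaping jaws but the jaws touch neither face and I can slip today's order in beside it. Finish while still holding the clip there, squeezed wide open; do not let go or let it close on the card. Do not bump the green card out of place, and leave the yellow card, the bowls, the jar and the chopstick box where they are.

Things in the scene. Friction and masses are not known exactly. Their poses are not given: they have to be found in the camera images.
- clip_hinge (a point): Red spring clip, 40 mm wide (y), 88 mm tall, 80 g: middle of its steel hinge pin (14 mm thick). It starts upright on the rack, jaws down, handles up, pinching the rack's fin, hinge 57 mm up. y runs along the pin, x from half to half (the squeezing direction), z to the handles. Axes ride on the -x half: upright at the start; wide open, it leans 0.3 rad about y; y keeps its direction.
- clip_jaw (a joint): Opening angle of the clip's jaws (rad): 0 pinching the rack's fin, -0.09 shut on nothing, 0.6 wide open at its stop (a little more under a hard squeeze). A spring shuts it. Jaws reach 45 mm below the hinge at the start; wide open the tips are 42 mm below the hinge and 31 mm apart inside, and the gap is at least 25 mm from there up to 30 mm below the hinge.
- rack_fin_top (a point): Middle of the top edge of the clip rack's fin, 40 mm above the work surface. The rack is fixed: a wooden foot 80 x 80 mm, 12 mm thick, with an upright aluminium fin 5 mm thick (along x), 60 mm wide (along y). The clip straddles the fin, the clip's x along the rack's x, at most 8 mm from the middle along y.
- green_card_edge (a point): Middle of the top edge of the green card, 115 mm above the work surface. The card is a stiff board 3 mm thick (along x), 90 mm wide (along y), standing upright in a loose wooden block 60 x 110 mm, 22 mm high; 0.6 kg together. z is up, x is square to the card's faces, y runs along its top edge.
- yellow_card_edge (a point): The same point of the yellow card, which is otherwise like the green one. To be left alone.
- bowls_mid (a point): Stack of three blue bowls, 120 mm across, 76 mm high; point on its axis, 38 mm up. To be left alone.
- jar_mid (a point): Glass jar with a steel screw lid, 72 mm across, 105 mm high; point on its axis, 52 mm up. To be left alone.
- chopstick_box_mid (a point): Closed wooden chopstick box with a dark lid, 69 x 155 mm (x, y), 52 mm high; its centre, 26 mm up. To be left alone.
- clip_far_half (a point): Same point on the hinge pin, axes riding on the +x half (it leans the other way). Handles: two flat plates 36 mm wide (y), flaring from 9 to 42 mm above the hinge, 50 mm apart over their outer top edges at the start. Squeezed along x (spring: 7 N a handle, 10 to 15 N wide open) to their stop, their outer faces are upright and parallel, 24 mm apart, 8 to 46 mm above the hinge.

How it is judged:
On the way:
1. the clip is held squeezed open (jaw angle over 0.4 rad), lifted clear of the rack (its hinge at least 100 mm above the work surface) (value of joint clip_jaw above 0.4 rad and height (world z) of clip_hinge above 0.1 m and contact force between the fingers and clip above 3 N), for 0.2 s.
At the end, for the whole second after the job is handed in: Fingers squeeze the clip (over 3 N), jaws open over 0.4 rad; the green card's top edge is between the jaws, about 5 mm or more inside the tips, clip within 20 mm of the edge's middle and 0.25 rad of square; clip and fingers off the card (under 0.3 N), card upright, clip still (value of joint clip_jaw above 0.4 rad and contact force between the fingers and clip above 3 N and z of green_card_edge in the frame of clip_hinge between -0.039 and -0.008 m and x of green_card_edge in the frame of clip_hinge above 0.001 m and x of green_card_edge in the frame of clip_far_half below -0.001 m and z of green_card_edge in the frame of clip_far_half above -0.039 m and y of clip_hinge in the frame of green_card_edge between -0.02 and 0.02 m and angle between the y axis of clip_hinge and the y axis of green_card_edge, either way round below 0.25 rad and contact force between each of clip, the fingers and green_card below 0.3 N and angle between green_card_edge's own z axis and vertical below 0.1 rad and linear speed of clip below 0.03 m/s); the arm keeps its last pose, push and grip.
It fails at once if the clip or the fingers press on the green card with more than 5 N (contact force between any of clip, the fingers and green_card above 5 N).
It fails at once if the green card is moved by more than 15 mm (distance of green_card_edge from where it was at the start of the episode above 0.015 m).
It fails at once if the yellow card, bowls, jar or chopstick box is moved by more than 15 mm (distance of any of yellow_card_edge, bowls_mid, jar_mid, chopstick_box_mid from where it was at the start of the episode above 0.015 m).
It also fails if it takes over 38 s, if anything falls off the work surface, if the arm or the gripper's body presses on something with over 40 N, if the wrist force passes 120 N, or if a joint passes its speed limit or range.

### The arm

A 6-joint arm with a two-finger parallel gripper is mounted at the origin on the work surface. World frame = base frame: x ahead of the robot, y to its left, z up, the work surface at z = 0. Lengths are in m, angles in rad, forces in N, time in s.
With the tool pointing down it reaches from about 0.3 to 0.875 m from the base axis. Payload 6.4 kg.
Tool frame: the origin (TCP) lies midway between the tips of the shut fingers; the grasp point (between the pads) lies 19 mm behind it; z points along the fingers, y is the line along which they close (so a half turn about z gives the same grasp; the last joint's range is limited). The gripper opens to 85 mm and grips with 20 to 120 N. Pads are 22 mm wide; open, the fingers measure 114 mm over their backs; the gripper's body (76 mm by 85 mm) begins 54 mm behind the grasp point. The pads swing forward as they close: fully open they stand 13 mm farther back than shut.
Start: joints at [-1.494, 0.181, 1.607, -0, 1.354, -0.206], TCP at [0.16, -0.552, 0.231] pointing down, gripper open.
Joint ranges: [-2.99, 2.99], [-0.89, 2.07], [0.3, 2.58], [-1.14, 4.28], [0, 2.63], [-3.12, 3.12]. Speed limits (rad/s): [2.57, 2.57, 3.01, 3.14, 3.14, 3.14].

### API

Orientations are given as a unit quaternion [w, x, y, z].
In Python, from bench import ctrl gives the robot as it stands.
- The arm moves only by the tool send_rows, never from a script. Its argument "motion" is a list of rows, each a list of 7 numbers: the turn, a rotation vector about the tool's x, y, z in degrees, then the shift along the tool's x, y, z in mm, then the closure, from -1 (fully open) to 1 (shut). In form: [[rx, ry, rz, tx, ty, tz, grip], ...]. A call has exactly 10 rows; each row shifts and turns the commanded pose from where the row before left it, along the tool's axes as they then stand; what a row does not reach is not made up. A row lasts 1/10 s, in which the tool goes at most 50 mm and 8.59 degrees, less where a joint would pass 70% of its speed; a pose out of reach is approached as far as the arm can. A call is refused whole if a number of a shift passes 50 or a number of a turn 8.59, either way. A call with a gripper value outside its range is refused whole. The fingers move at their own pace and stop on an object; the grip force is fixed at half the most. Time passes only in rows, so rows that do not move let the fingers close, or fill a call up. It gives the time, the measured TCP pose, the force, the opening and the grip force at its end, in the units of the state.
- ctrl.get_obs(): the state, without advancing time (a new reading comes with each control period).
- ctrl.camera(name): name is "side" or "top"; returns a dict with "color" (480x640x3 uint8, red, green, blue), "z_map" (480x640 float32, m along the optical axis (not along the pixel's ray), 0 where there is no reading), "mtx" (3x3 intrinsics, pixels), "k1" (the pictures are not rectified: a ray, as slopes to the right and down, at radius r is drawn at 1 + k1 r^2 times it, then the intrinsics apply), "extrinsics" (4x4, takes a point from camera to world coordinates). Camera axes: x right, y down, z forward; pixel columns grow to the right and rows downward; lengths in m; the calibration is good to about 2 mm. A picture is of the moment at which its call begins.
- ctrl.hand_in(): hands the job in; it is judged then, once.
The state is a dict: "time_s": time; "q": joint angles; "dq": joint speeds; "joint_efforts": joint torques, N m; "eef_pos": TCP position; "eef_rot": TCP orientation; "wrist_force": force on the tool from outside, world axes, zero at the start; "torque": the same for the moment, N m; "opening": opening from 0.0 (shut) to 1.0 (fully open); "grasp_force": force on a finger pad.
Only numpy, scipy, OpenCV 4.12 (cv2) and the standard library are available. Lean on these libraries where they do the work, as an engineer would, in place of code of your own. Each camera call takes 0.05 s, during which the arm holds its last target. There are 200 camera calls.

## Working session

There is one attempt and no reset: what is moved stays moved. The work goes in short steps, Python scripts to look and compute and a tool call to move; the robot and the scene stay as the last step left them, time stands still between calls to the robot, and variables do not carry over. Pictures are saved under pics/ and viewed, at most 10 in all, crops included, and the job is handed in when it is done.

Besides the shell and the picture viewer there is one more tool, called after "Request:" in YAML: its name, and indented under it one key for each argument. send_rows: Moves the arm, as the interface text tells. Its arguments: {"type":"object","properties":{"motion":{"type":"array","items":{"type":"array","items":{"type":"number"}}}},"required":["motion"]}

```bash
mkdir -p pics; cat > h.py <<'E'
import numpy as np, cv2, sys
sys.path.insert(0,'.')
from bench import ctrl
def world(c,uv):
    """pixels -> world using z_map"""
    out=[]
    for u,v in uv:
        z=c['z_map'][int(v),int(u)]
        out.append(ray(c,u,v)[1]*z@np.eye(3)+c['extrinsics'][:3,3])
    return np.array(out)
def ray(c,u,v):
    M=np.array(c['mtx']);d=cv2.undistortPoints(np.array([[[u,v]]],float),M,np.array([c['k1'],0,0,0.]))[0,0]
    E=np.array(c['extrinsics']);return E[:3,3],E[:3,:3]@np.array([d[0],d[1],1])
def cloud(c):
    M=np.array(c['mtx']);g=np.stack(np.meshgrid(np.arange(640),np.arange(480)),-1).reshape(-1,1,2).astype(float)
    d=cv2.undistortPoints(g,M,np.array([c['k1'],0,0,0.]))[:,0]
    z=c['z_map'].reshape(-1,1);E=np.array(c['extrinsics'])
    return (np.hstack([d*z,z])@E[:3,:3].T+E[:3,3]).reshape(480,640,3)
E
python3 - <<'E'
from h import *
for n in('side','top'):
    c=ctrl.camera(n); cv2.imwrite(f'pics/{n}0.png',c['color'][...,::-1]); print(n,c['k1'],c['mtx'],c['extrinsics'])
    np.savez(f'{n}0.npz',**c)
print(ctrl.get_obs())
E
```

```text
side -0.041929438798691425 [[486.20375328   0.         327.02619792]
 [  0.         486.20375328 248.11814465]
 [  0.           0.           1.        ]] [[-0.91551536 -0.20984523  0.34321509  0.30412022]
 [-0.40220722  0.4609155  -0.79106653  0.66189382]
 [ 0.00780838 -0.86227715 -0.50637648  0.5390413 ]
 [ 0.          0.          0.          1.        ]]
top -0.07762199605890391 [[563.46606324   0.         322.8553309 ]
 [  0.         563.46606324 238.00853595]
 [  0.           0.           1.        ]] [[ 0.02253316 -0.98410474  0.17615369  0.41867468]
 [-0.99957867 -0.0254014  -0.01404435  0.01109349]
 [ 0.01829566 -0.17576301 -0.98426248  1.12802178]
 [ 0.          0.          0.          1.        ]]
{'time_s': 0.1, 'q': array([-1.49428853e+00,  1.81519347e-01,  1.60787233e+00, -6.17842256e-06,
        1.35378781e+00, -2.06271902e-01]), 'dq': array([ 0.00042439, -0.00095296, -0.00390897, -0.00034384, -0.0001313 ,
       -0.00059386]), 'joint_efforts': array([ 8.83326647e-04, -4.45878088e+01, -3.52237809e+01, -2.44092071e-04,
        4.13913396e-03, -9.63494074e-06]), 'eef_pos': array([ 0.16043298, -0.55166607,  0.2304619 ]), 'eef_rot': array([-7.91943144e-04,  9.90020690e-01,  1.40919849e-01,  4.84325308e-05]), 'wrist_force': array([-1.69156399, -0.42744186,  0.38048858]), 'torque': array([-0.00903454,  0.03847381, -0.04288188]), 'grasp_force': 0.0, 'opening': 1.000395191230175}
```

View pics/side0.png

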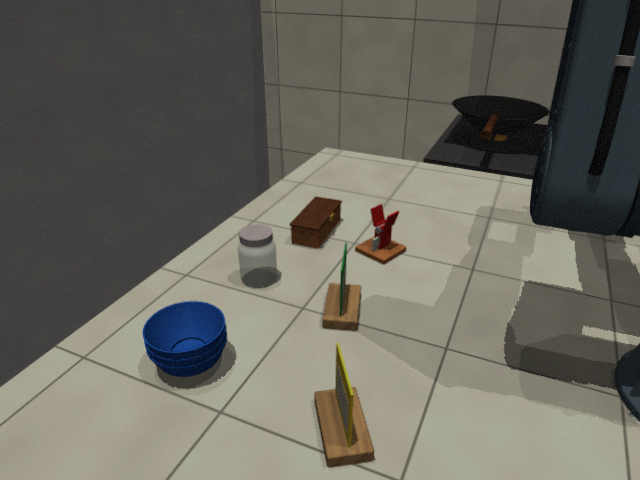

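View pics/top0.png

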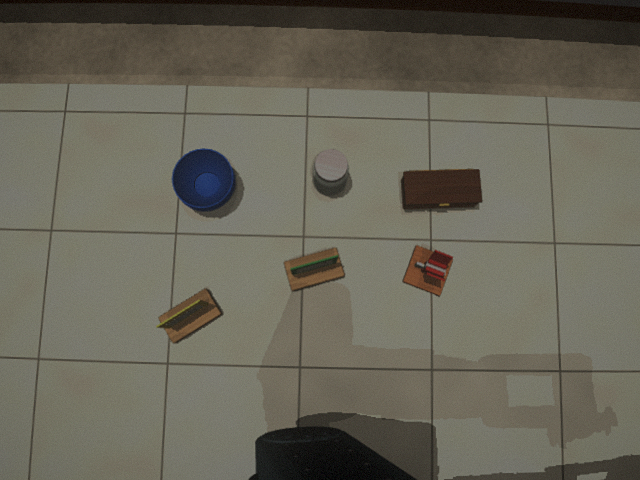

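The side view shows the clip at about (383,228), the green card's top edge from (345,245) down to (341,310), and the yellow card at (345,395). The top view shows the clip at (435,263) on its rack (428,271), and the green card edge from (292,272) to (340,260).

```bash
python3 - <<'E'
from h import *
def tile(n,boxes,out):
    c=np.load(n+'0.npz')['color'][...,::-1]
    cv2.imwrite(out,np.hstack([cv2.resize(c[y:y+60,x:x+80],(400,300),interpolation=cv2.INTER_CUBIC) for x,y in boxes]))
tile('top',[(390,235),(275,235)],'a.png');tile('side',[(340,200),(305,235)],'b.png')
cv2.imwrite('pics/crop.png',np.vstack([cv2.imread('a.png'),cv2.imread('b.png')]))
for n in('top','side'):
    c=dict(np.load(n+'0.npz'));P=cloud(c);col=c['color'].astype(int);r,g,b=col[...,0],col[...,1],col[...,2]
    red=(r>2.2*g)&(r>2.2*b)&(r>60)&(P[...,2]>0.02); gr=(g>1.25*r)&(g>1.2*b)&(P[...,2]>.02)&(P[...,2]<.2)
    for nm,m in(('red',red),('green',gr)):
        p=P[m];z=p[:,2]
        print(n,nm,len(p),p.min(0).round(3),p.max(0).round(3),np.median(p,0).round(3))
        for lo,hi in((.02,.05),(.05,.07),(.07,.09),(.09,.1),(.1,.125)):
            q=p[(z>lo)&(z<hi)]
            if len(q)>5:
                xy=q[:,:2]-q[:,:2].mean(0);u,s,v=np.linalg.svd(xy,full_matrices=False)
                print('  ',lo,len(q),q.mean(0).round(4),'ang',np.degrees(np.arctan2(v[0,1],v[0,0])).round(1),'len',np.ptp(xy@v[0]).round(3),np.ptp(xy@v[1]).round(3))
    # rack foot
    box=(P[...,2]>.008)&(P[...,2]<.018)&(r>1.4*b)&(P[...,1]<-.1)&(P[...,1]>-.3)&(P[...,0]>.3)&(P[...,0]<.6)
    q=P[box][:,:2].astype(np.float32);print(n,'foot',len(q),cv2.minAreaRect(q))
    box=(P[...,2]>.015)&(P[...,2]<.028)&(r>1.3*b)&(P[...,1]<.12)&(P[...,1]>-.08)&(P[...,0]>.3)&(P[...,0]<.6)
    q=P[box][:,:2].astype(np.float32);print(n,'block',len(q),cv2.minAreaRect(q))
E
```

```text
top red 218 [ 0.53  -0.244  0.062] [ 0.586 -0.197  0.103] [ 0.558 -0.221  0.069]
   0.05 125 [ 0.5586 -0.222   0.0665] ang -106.7 len 0.036 0.025
   0.07 21 [ 0.5545 -0.2134  0.0734] ang -156.3 len 0.035 0.029
   0.09 60 [ 0.5562 -0.2198  0.0977] ang 159.6 len 0.048 0.035
   0.1 12 [ 0.5579 -0.2206  0.1012] ang 168.4 len 0.048 0.031
top green 107 [ 0.542 -0.03   0.02 ] [0.581 0.053 0.12 ] [0.555 0.012 0.115]
   0.02 6 [0.5698 0.0098 0.0234] ang 107.5 len 0.066 0.001
   0.1 96 [0.5551 0.0108 0.1143] ang 106.8 len 0.087 0.004
top foot 961 ((0.5593299865722656, -0.21661314368247986), (0.08114268630743027, 0.08003990352153778), 70.40380859375)
top block 1263 ((0.5555384159088135, 0.012592829763889313), (0.05906086787581444, 0.10956060886383057), 16.942943572998047)
side red 283 [ 0.304 -0.243  0.021] [0.584 0.662 0.539] [ 0.571 -0.22   0.077]
   0.02 34 [ 0.5542 -0.2119  0.0316] ang 61.7 len 0.037 0.018
   0.05 61 [ 0.5649 -0.2185  0.0664] ang 102.3 len 0.041 0.021
   0.07 119 [ 0.5715 -0.2222  0.0797] ang 106.7 len 0.053 0.03
   0.09 66 [ 0.5648 -0.2212  0.0952] ang 157.8 len 0.049 0.036
side green 244 [ 0.285 -1.354  0.02 ] [0.587 0.057 0.117] [0.542 0.002 0.086]
   0.02 38 [ 0.4969 -0.3939  0.0375] ang 83.5 len 1.345 0.133
   0.05 44 [ 0.4746 -0.6515  0.0589] ang 84.4 len 1.377 0.185
   0.07 47 [ 0.4443 -0.8943  0.0795] ang 84.3 len 1.403 0.246
   0.09 33 [ 0.4769 -0.8134  0.0957] ang 85.4 len 1.409 0.297
   0.1 82 [ 0.5419 -0.0492  0.1118] ang -96.7 len 1.407 0.213
side foot 530 ((0.558289110660553, -0.21527527272701263), (0.08194083720445633, 0.08255964517593384), 69.63629150390625)
side block 1220 ((0.5545039176940918, 0.014300979673862457), (0.05993197113275528, 0.11170484125614166), 16.9035701751709)
```

View pics/crop.png

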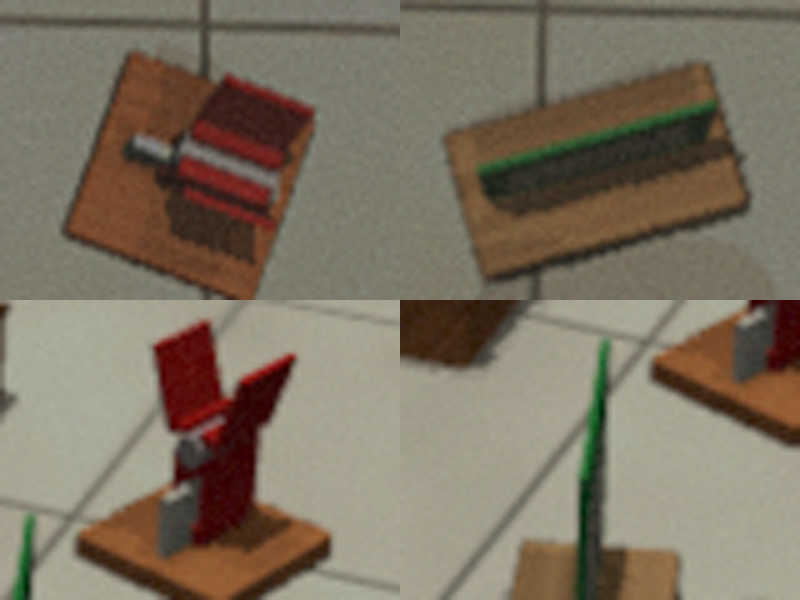

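The crops show the clip astride the fin, with its handles flared along the rack's x and shifted slightly to the fin's far (-y) end. The green card's edge is clear and runs at about 107°.

```bash
cat >> h.py <<'E'
from scipy.spatial.transform import Rotation as R
def pose():
    o=ctrl.get_obs();q=o['eef_rot'];return o['eef_pos'],R.from_quat([q[1],q[2],q[3],q[0]]),o
def togo(target,yaw_y):
    """total tool-axes turn (deg) and then shift (mm, in the final tool axes) to reach target, tool down, tool y at yaw_y deg"""
    p,r,o=pose();a=np.radians(yaw_y);y=np.array([np.cos(a),np.sin(a),0]);z=np.array([0,0,-1.]);G=R.from_matrix(np.c_[np.cross(y,z),y,z])
    print('at',p.round(4),'turn',np.degrees((r.inv()*G).as_rotvec()).round(2),'shift final axes',(1e3*G.inv().apply(np.array(target)-p)).round(1),'now axes',(1e3*r.inv().apply(np.array(target)-p)).round(1),'open',o['opening'].__round__(3),'F',o['grasp_force'].__round__(1),'t',o['time_s'])
E
python3 - <<'E'
from h import *
f=np.array([.5590,-.2160]);a=np.radians(70);Y=np.array([np.cos(a),np.sin(a)]);X=np.array([np.sin(a),-np.cos(a)])
for n in('top','side'):
    c=dict(np.load(n+'0.npz'));P=cloud(c);col=c['color'].astype(int);r,g,b=col[...,0],col[...,1],col[...,2]
    m=(r>2.2*g)&(r>2.2*b)&(r>50)&(abs(P[...,0]-.56)<.06)&(abs(P[...,1]+.22)<.06)
    p=P[m];x=(p[:,:2]-f)@X;y=(p[:,:2]-f)@Y;z=p[:,2]
    for lo,hi in((.015,.05),(.05,.07),(.07,.085),(.085,.094),(.094,.11)):
        k=(z>lo)&(z<hi)
        if k.sum()>4: print(n,lo,k.sum(),'x',np.percentile(x[k],[2,98]).round(4),'y',np.percentile(y[k],[2,98]).round(4),'zmax',z[k].max().round(4))
togo([.558,-.2225,.20],-20)
E
```

```text
top 0.05 127 x [-0.0104  0.0126] y [-0.022   0.0117] zmax 0.07
top 0.07 28 x [-0.0142  0.0173] y [-0.0178  0.0121] zmax 0.0841
top 0.085 8 x [0.0183 0.0226] y [-0.0164  0.0105] zmax 0.0937
top 0.094 72 x [-0.0236  0.0242] y [-0.0213  0.012 ] zmax 0.1032
side 0.015 152 x [-0.0095  0.0074] y [-0.0204  0.0143] zmax 0.0499
side 0.05 99 x [-0.015   0.0147] y [-0.0183  0.0144] zmax 0.0694
side 0.07 112 x [-0.0196  0.0198] y [-0.0194  0.0142] zmax 0.0847
side 0.085 68 x [-0.0229  0.0227] y [-0.0198  0.0147] zmax 0.0939
side 0.094 48 x [-0.0244  0.0242] y [-0.0189  0.0132] zmax 0.0993
at [ 0.1604 -0.5517  0.2305] turn [ -0.07  -0.06 -53.8 ] shift final axes [445.3 261.   30.5] now axes [ 473.6 -205.1   30.9] open 1.0 F 0.0 t 0.1
```

Request:
send_rows:
  motion:
    - [0,0,-7.7,35,0,0,-1]
    - [0,0,-7.7,35,0,0,-1]
    - [0,0,-7.7,35,0,0,-1]
    - [0,0,-7.7,35,0,0,-1]
    - [0,0,-7.7,35,0,0,-1]
    - [0,0,-7.7,35,0,0,-1]
    - [0,0,-7.6,35,0,0,-1]
    - [0,0,0,35,0,0,-1]
    - [0,0,0,30,0,0,-1]
    - [0,0,0,0,0,0,-1]

```text
time_s: 1.1
eef_pos: [0.3664, -0.3381, 0.2308]
eef_rot: [-0.001, 0.818, 0.575, 0.0]
wrist_force: [-0.9, 0.2, 0.8]
opening: 1.002
grasp_force: 0.0
```

```bash
python3 -c "
from h import *
togo([.5576,-.2198,.16],-20)"
```

```text
at [ 0.3664 -0.3381  0.2308] turn [-0.05 -0.1   0.2 ] shift final axes [176.5 139.3  70.8] now axes [175.9 140.   71. ] open 1.002 F 0.0 t 1.1
```

Request:
send_rows:
  motion:
    - [0,0,0.2,22,17.4,8,-1]
    - [0,0,0,22,17.4,9,-1]
    - [0,0,0,22,17.4,9,-1]
    - [0,0,0,22,17.4,9,-1]
    - [0,0,0,22,17.4,9,-1]
    - [0,0,0,22,17.4,9,-1]
    - [0,0,0,22,17.4,9,-1]
    - [0,0,0,22.5,17.5,9,-1]
    - [0,0,0,0,0,0,-1]
    - [0,0,0,0,0,0,-1]

```text
time_s: 2.1
eef_pos: [0.5568, -0.224, 0.1595]
eef_rot: [-0.001, 0.82, 0.573, -0.001]
wrist_force: [-0.9, 0.6, 0.5]
opening: 1.003
grasp_force: 0.0
```

```bash
python3 -c "
from h import *
togo([.5576,-.2198,.066],-20)
c=ctrl.camera('side');im=c['color'][...,::-1]
d=ctrl.camera('top');im2=d['color'][...,::-1]
cv2.imwrite('pics/s1.png',np.hstack([cv2.resize(im[150:270,320:440],(400,400)),cv2.resize(im2[200:320,370:490],(400,400))]))"
```

```text
at [ 0.5568 -0.224   0.1595] turn [-0.09  0.01 -0.14] shift final axes [ 4.2 -0.7 93.5] now axes [ 4.2 -0.6 93.5] open 1.003 F 0.0 t 2.1
```

View pics/s1.png

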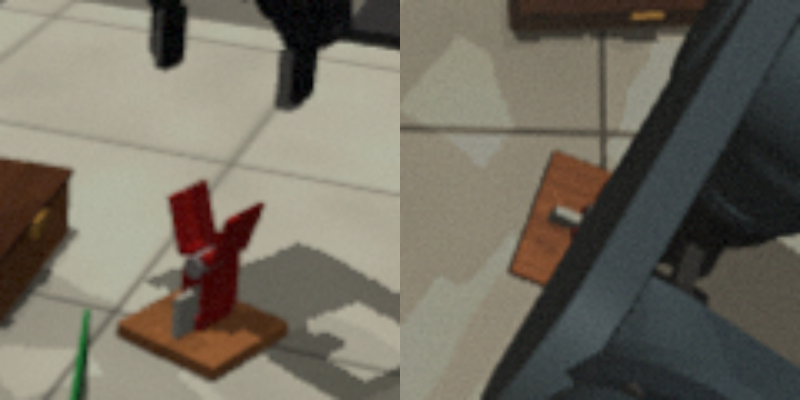

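The fingers stand open above the clip, with the handles at about (215,210) in the left crop. The top view is hidden by the arm. I'm descending.

Request:
send_rows:
  motion:
    - [0,0,0,2,0,10,-1]
    - [0,0,0,2.2,-0.6,15,-1]
    - [0,0,0,0,0,15,-1]
    - [0,0,0,0,0,13,-1]
    - [0,0,0,0,0,12,-1]
    - [0,0,0,0,0,10,-1]
    - [0,0,0,0,0,10,-1]
    - [0,0,0,0,0,8,-1]
    - [0,0,0,0,0,0,-1]
    - [0,0,0,0,0,0,-1]

```text
time_s: 3.2
eef_pos: [0.5581, -0.2197, 0.0673]
eef_rot: [0.0, 0.82, 0.572, 0.0]
wrist_force: [0.3, 0.5, 0.4]
opening: 1.002
grasp_force: 0.0
```

```bash
python3 -c "
from h import *
togo([.5576,-.2198,.066],-20)
c=ctrl.camera('side');im=c['color'][...,::-1]
cv2.imwrite('pics/s2.png',cv2.resize(im[170:270,320:440],(720,600),interpolation=cv2.INTER_CUBIC))"
```

```text
at [ 0.5581 -0.2197  0.0673] turn [ 0.   0.  -0.2] shift final axes [-0.2 -0.5  1.3] now axes [-0.2 -0.5  1.3] open 1.002 F 0.0 t 3.2
```

View pics/s2.png

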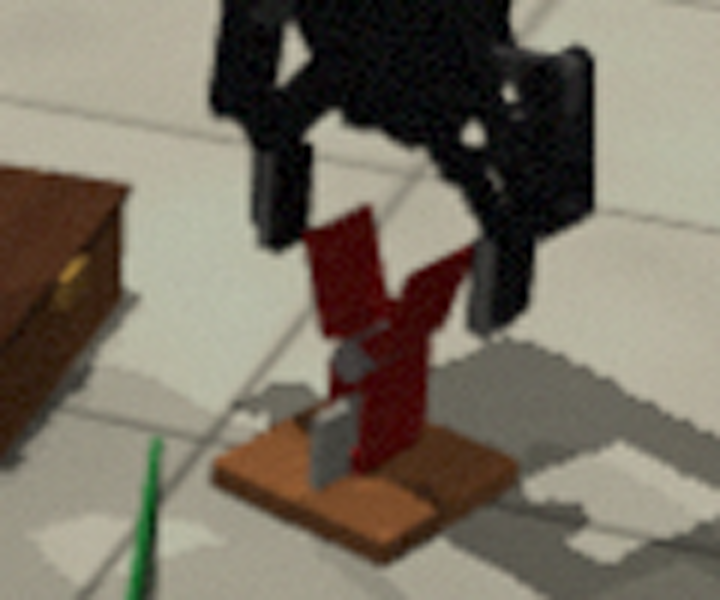

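The fingers straddle both handles, with pads at (280,200) and (500,280). I'm closing.

Request:
send_rows:
  motion:
    - [0,0,0,0,-0.5,1,-0.4]
    - [0,0,0,0,0,0,-0.2]
    - [0,0,0,0,0,0,0]
    - [0,0,0,0,0,0,0.2]
    - [0,0,0,0,0,0,0.4]
    - [0,0,0,0,0,0,0.6]
    - [0,0,0,0,0,0,1]
    - [0,0,0,0,0,0,1]
    - [0,0,0,0,0,0,1]
    - [0,0,0,0,0,0,1]

```text
time_s: 4.25
eef_pos: [0.5598, -0.221, 0.0698]
eef_rot: [0.003, 0.82, 0.572, 0.001]
wrist_force: [-1.4, 1.6, 13.7]
opening: 0.264
grasp_force: 60.8
```

```bash
python3 -c "
from h import *
togo([.5576,-.2198,.066],-20)
c=ctrl.camera('side');im=c['color'][...,::-1]
cv2.imwrite('pics/s3.png',cv2.resize(im[170:270,320:440],(720,600),interpolation=cv2.INTER_CUBIC))"
```

```text
at [ 0.5598 -0.221   0.0698] turn [ 0.33  0.09 -0.19] shift final axes [ 0.4 -2.5  3.8] now axes [ 0.4 -2.5  3.8] open 0.264 F 60.8 t 4.25
```

View pics/s3.png

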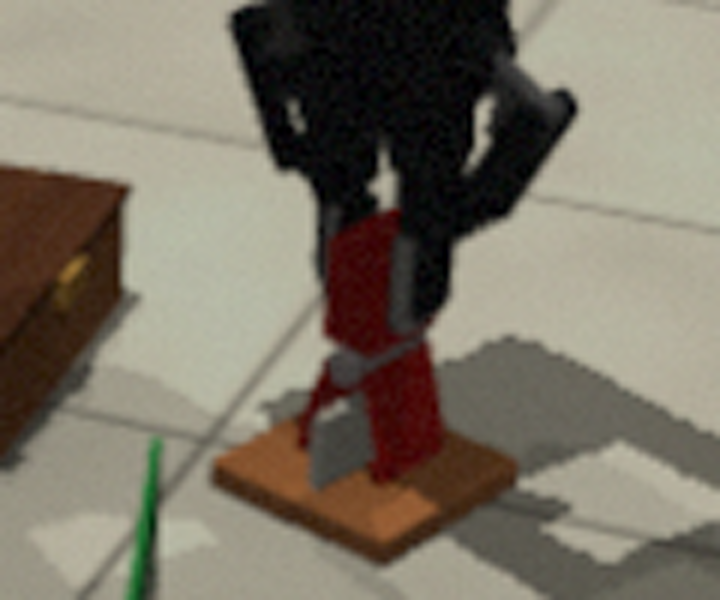

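The clip is wide open over the fin, with the jaws spread at (310,420) to (420,450). I'm lifting it straight up.

Request:
send_rows:
  motion:
    - [0,0,0,0,0,-8,1]
    - [0,0,0,0,0,-12,1]
    - [0,0,0,0,0,-16,1]
    - [0,0,0,0,0,-20,1]
    - [0,0,0,0,0,-20,1]
    - [0,0,0,0,0,-20,1]
    - [0,0,0,0,0,-20,1]
    - [0,0,0,0,0,-20,1]
    - [0,0,0,0,0,-14,1]
    - [0,0,0,0,0,0,1]

```text
time_s: 5.3
eef_pos: [0.5588, -0.2202, 0.2194]
eef_rot: [0.002, 0.82, 0.572, 0.001]
wrist_force: [0.4, 0.6, -0.4]
opening: 0.266
grasp_force: 59.8
```

```bash
python3 - <<'E'
from h import *
f,r,o=pose();print(f.round(4),r.as_matrix().round(3))
Z=None
for n in('top','side'):
    c=ctrl.camera(n);P=cloud(c);np.savez(n+'1.npz',**c);col=c['color'].astype(int);R_,g,b=col[...,0],col[...,1],col[...,2]
    m=(R_>2.0*g)&(R_>2.0*b)&(R_>35)&(np.linalg.norm(P-f,axis=-1)<.09)
    q=r.inv().apply(P[m]-f)*1e3
    if len(q)<5: print(n,len(q));continue
    for lo in range(-50,70,10):
        k=(q[:,2]>=lo)&(q[:,2]<lo+10)
        if k.sum()>3: print(n,lo,k.sum(),'x',np.percentile(q[k,0],[3,97]).round(1),'y',np.percentile(q[k,1],[3,97]).round(1))
    print(n,'z',np.percentile(q[:,2],[1,99]))
im=np.load('side1.npz')['color'][...,::-1];cv2.imwrite('pics/s4.png',cv2.resize(im[90:230,320:460],(600,600),interpolation=cv2.INTER_CUBIC))
c=np.load('side1.npz');E=c['extrinsics'];M=c['mtx'];pc=E[:3,:3].T@(f-E[:3,3]);print('tcp px',M@pc/pc[2])
togo([.555,.011,.21],16.9)
E
```

```text
[ 0.5588 -0.2202  0.2194] [[ 0.345  0.939  0.004]
 [ 0.939 -0.345 -0.003]
 [-0.001  0.005 -1.   ]]
top 0
side -30 72 x [-12.7  18.3] y [-13.1   8.8]
side -20 56 x [-3.3 17.9] y [-13.4   9.2]
side -10 54 x [-2.1 18.8] y [-14.8   9.3]
side 0 81 x [-10.9  18.4] y [-14.5   8.7]
side 10 20 x [-14.4  16.9] y [-11.9  -8.7]
side 20 74 x [-17.2  18.6] y [-14.7   9. ]
side 30 93 x [-16.6  19.2] y [-18.2  13.4]
side 40 107 x [-15.   17.7] y [-20.9  15.7]
side 50 65 x [-16.4  18.7] y [-21.   15.7]
side z [-28.87660911  55.67265036]
tcp px [388.20448769 153.44235801   1.        ]
at [ 0.5574 -0.2194  0.2162] turn [  0.   -0.  -37.1] shift final axes [221.1  64.7   6.2] now axes [215.4 -81.8   6.2] open 0.262 F 59.8 t 5.4
```

View pics/s4.png

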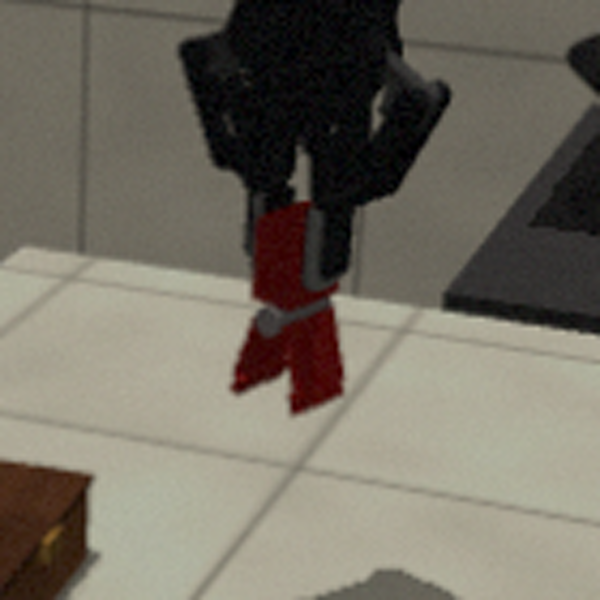

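The clip hangs straight and wide open in the fingers, hinge at (290,315) and tips at (235,390) to (300,410) in the crop. I'm moving over the card at height.

Request:
send_rows:
  motion:
    - [0,0,-3.1,10,0,0,1]
    - [0,0,-6,18,0,0,1]
    - [0,0,-6,24,0,0,1]
    - [0,0,-6,28,0,0,1]
    - [0,0,-6,28,0,0,1]
    - [0,0,-6,28,0,0,1]
    - [0,0,-4,26,0,0,1]
    - [0,0,0,22,0,0,1]
    - [0,0,0,14,0,0,1]
    - [0,0,0,0,0,0,1]

```text
time_s: 6.4
eef_pos: [0.5524, -0.0243, 0.2153]
eef_rot: [-0.001, 0.595, 0.804, -0.0]
wrist_force: [0.1, -0.4, -1.2]
opening: 0.266
grasp_force: 59.8
```

```bash
python3 -c "
from h import *
for i in range(4): ctrl.camera('side')
togo([.555,.011,.205],16.9)"
```

```text
at [ 0.5536 -0.0269  0.2161] turn [-0.01  0.02 -0.06] shift final axes [35.8 12.4 11.1] now axes [35.8 12.4 11.1] open 0.265 F 59.8 t 6.6
```

Request:
send_rows:
  motion:
    - [0,0,0,6,2,2,1]
    - [0,0,0,8,3,3,1]
    - [0,0,0,8,3,3,1]
    - [0,0,0,8,3,3,1]
    - [0,0,0,6,1.4,0,1]
    - [0,0,0,0,0,0,1]
    - [0,0,0,0,0,0,1]
    - [0,0,0,0,0,0,1]
    - [0,0,0,0,0,0,1]
    - [0,0,0,0,0,0,1]

```text
time_s: 7.6
eef_pos: [0.5548, 0.0119, 0.2054]
eef_rot: [0.0, 0.596, 0.803, 0.0]
wrist_force: [-0.6, -1.0, -0.3]
opening: 0.27
grasp_force: 59.8
```

```bash
cat > meas.py <<'E'
from h import *
f,r,o=pose();c=ctrl.camera('side');P=cloud(c);col=c['color'].astype(int);A,g,b=col[...,0],col[...,1],col[...,2]
near=np.linalg.norm(P-f,axis=-1)<.16
q=r.inv().apply(P.reshape(-1,3)-f).reshape(P.shape)*1e3
m=(A>2.0*g)&(A>2.0*b)&(A>35)&near; k=q[m]; print('red z',np.percentile(k[:,2],[1,99]).round(1))
for lo in range(-30,60,10):
    s=k[(k[:,2]>=lo)&(k[:,2]<lo+10)]
    if len(s)>3: print(lo,len(s),'x',np.percentile(s[:,0],[3,97]).round(1),'y',np.percentile(s[:,1],[3,97]).round(1))
m=(g>1.25*A)&(g>1.2*b)&near; k=q[m]; print('green z',np.percentile(k[:,2],[1,99]).round(1))
for lo in range(-50,150,10):
    s=k[(k[:,2]>=lo)&(k[:,2]<lo+10)]
    if len(s)>3: print(lo,len(s),'x',np.percentile(s[:,0],[3,50,97]).round(1),'y',np.percentile(s[:,1],[3,50,97]).round(1))
cv2.imwrite(sys.argv[1],cv2.resize(c['color'][180:320,270:410,::-1],(600,600),interpolation=cv2.INTER_CUBIC))
togo([.555,.011,.157],16.9)
E
python3 meas.py pics/s5.png
```

```text
red z [-30.9  52.7]
-30 46 x [-11.   18.9] y [-12.1  11. ]
-20 28 x [14.1 18.8] y [-11.1  11.2]
-10 35 x [-2.5 18.5] y [-11.3  12.5]
0 118 x [-13.8  18.6] y [-10.2  10. ]
10 24 x [-3.1 18.1] y [-10.7   9.9]
20 40 x [-7.3 18.7] y [-14.2  13. ]
30 45 x [-10.3  19.2] y [-16.8  16.1]
40 45 x [-13.8  18.6] y [-18.7  19.3]
50 14 x [ 9.9 20.1] y [-18.2  19.8]
green z [-152.2  150.3]
-50 12 x [ 7.  12.3 16.3] y [-28.9  19.   28.1]
80 15 x [-24.6   8.1  39.7] y [-1.5  0.1  1.1]
90 50 x [-36.8  17.5  45.9] y [-1.5 -0.1  1.7]
100 13 x [-6.4 44.5 46.7] y [-1.4 -1.   0.7]
110 10 x [33.4 44.7 46. ] y [-1.3  0.2  0.5]
120 5 x [44.5 45.4 47.6] y [-1.3  0.1  0.2]
130 7 x [42.9 44.2 46.3] y [-1.5 -0.1  0.1]
140 12 x [38.4 44.7 45.8] y [-1.4 -0.1  1.5]
at [0.5548 0.0119 0.2054] turn [ 0.01  0.01 -0.02] shift final axes [-0.9 -0.  48.4] now axes [-0.9 -0.  48.4] open 0.265 F 59.8 t 7.65
```

View pics/s5.png

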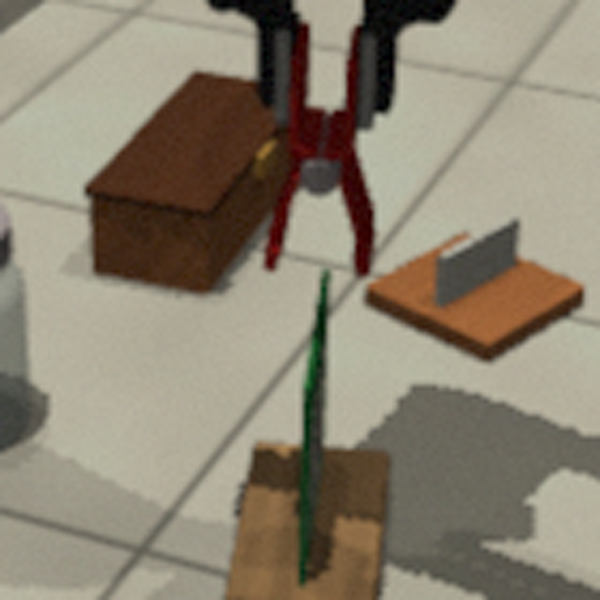

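The jaws gape symmetrically over the card edge: tips at (270,268) and (362,272), edge at (325,270). The measured offset is below 1 mm. The tips are about 52 mm below the TCP and the edge about 90 mm, so I'll lower the clip 50 mm.

Request:
send_rows:
  motion:
    - [0,0,0,1,0,3,1]
    - [0,0,0,0,0,6,1]
    - [0,0,0,0,0,7,1]
    - [0,0,0,0,0,7,1]
    - [0,0,0,0,0,7,1]
    - [0,0,0,0,0,7,1]
    - [0,0,0,0,0,6,1]
    - [0,0,0,0,0,4,1]
    - [0,0,0,0,0,3,1]
    - [0,0,0,0,0,0,1]

```text
time_s: 8.65
eef_pos: [0.5542, 0.0132, 0.1549]
eef_rot: [-0.0, 0.596, 0.803, -0.0]
wrist_force: [0.3, -1.1, -0.4]
opening: 0.265
grasp_force: 59.8
```

Request:
send_rows:
  motion:
    - [0,0,0,0,0,0,1]
    - [0,0,0,0,0,0,1]
    - [0,0,0,0,0,0,1]
    - [0,0,0,0,0,0,1]
    - [0,0,0,0,0,0,1]
    - [0,0,0,0,0,0,1]
    - [0,0,0,0,0,0,1]
    - [0,0,0,0,0,0,1]
    - [0,0,0,0,0,0,1]
    - [0,0,0,0,0,0,1]

```text
time_s: 9.65
eef_pos: [0.5544, 0.0131, 0.1553]
eef_rot: [0.0, 0.596, 0.803, 0.0]
wrist_force: [-0.0, -0.7, -0.2]
opening: 0.266
grasp_force: 59.8
```

```bash
python3 meas.py pics/s6.png
```

```text
red z [-31.5  51.1]
-30 46 x [-12.8  18.5] y [-11.   11.7]
-20 28 x [13.3 18.7] y [-11.3  11.1]
-10 28 x [ 0.6 18.9] y [-11.5  11. ]
0 121 x [-15.8  18.6] y [-10.4   9.7]
10 22 x [ 0.5 18.2] y [-10.8  10.4]
20 40 x [-11.9  18.6] y [-13.7  13.5]
30 45 x [-11.5  19.2] y [-16.9  16.7]
40 44 x [-7.1 19. ] y [-18.7  18.6]
50 9 x [16.6 18.2] y [-18.4  18.3]
green z [-153.5  133. ]
-50 17 x [ 7.7 12.8 14.9] y [-27.9  12.5  25.2]
-30 4 x [6.9 8.8 9.6] y [-22.8 -20.5  16.5]
30 11 x [-6.2 22.5 38.9] y [-1.1  0.4  1.2]
40 41 x [-7.1 26.  44.6] y [-1.5 -0.7  1.6]
50 17 x [ 1.7 42.6 45.5] y [-1.4 -0.9  0.8]
60 8 x [42.8 43.6 46. ] y [-1.3  0.1  0.5]
70 5 x [42.1 42.7 44.3] y [-1.4  0.2  0.4]
80 7 x [41.5 43.2 44.3] y [-1.3 -0.   0.1]
90 9 x [39.4 44.5 45.2] y [-1.3 -0.2  1.5]
100 13 x [34.7 43.5 45.5] y [-1.4 -0.4  1.3]
110 9 x [42.6 43.6 45. ] y [-0.8 -0.6  1.1]
120 6 x [41.1 42.6 43.8] y [0.6 0.8 1.1]
130 11 x [-45.5 -29.  -15.9] y [6.3 7.6 9.1]
at [0.5544 0.0131 0.1553] turn [-0. -0.  0.] shift final axes [-2.2 -0.1 -1.7] now axes [-2.2 -0.1 -1.7] open 0.262 F 59.8 t 9.7
```

View pics/s6.png

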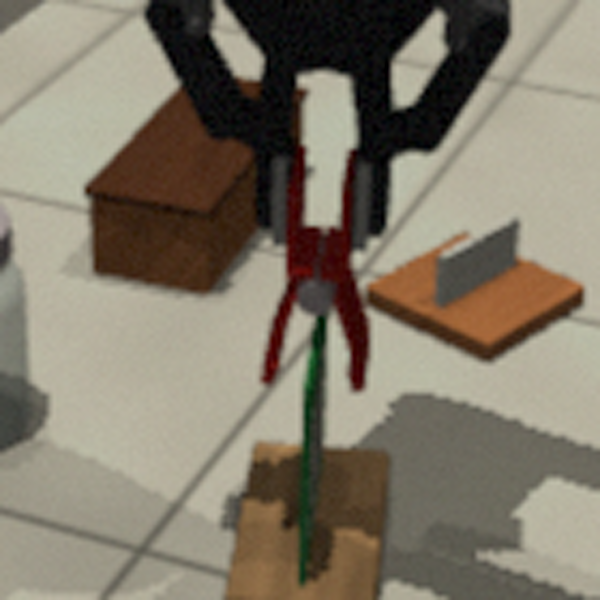

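The jaws straddle the card edge, centred and touching neither face, with the edge about 11 mm inside the tips. I'm handing in.

```bash
python3 -c "
from h import *
print(ctrl.hand_in())"
```

```text
the job is handed in; nothing more can be done
None
```

The job is handed in at about 10 s. The red clip is held wide open over the middle of the green card's top edge, with the edge about 11 mm inside the jaws and touching neither face; the hand-in call gave no verdict.

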